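# Kit the press service tray and hold it over the press bed

## Task

Load the wooden service tray for the fitter: stand the round bronze bush in the round well and the square nut in the square well, and let go of them while the tray is still on the bench. Then lift the tray by its upright handle, keep it near level all the way so that the loose steel ball never leaves its pocket, and carry it to the green press bed. Finish while still holding the tray still and level, centred about 10 cm above the top of the bed plate and touching nothing else; do not put it down or let go, and leave the bowl, knife and cigar mould where they are.

Things in the scene. Friction and masses are not known exactly. Their poses are not given: they have to be found in the camera images.
- tray: Loose light-wood tray board 170 x 170 x 16 mm, about 0.32 kg empty (0.8 kg at most when loaded). Origin: centre of the underside, z up. Three grey-felt-lined recesses 6 mm deep in its top: ball pocket at x = -55 mm; round well at x = +22, y = +56 mm; square well at x = +22, y = -56 mm. A dark wooden flat handle stands up from the centre.
- tray_handle (a point): Middle of the handle's grip block, on the tray's z axis 76 mm above the tray's underside. The block is 46 mm long (along tray x), 18 mm thick (along tray y, the way to pinch it) and spans 54 to 96 mm above the underside; below it is a thinner stem 34 x 14 mm.
- ball_pocket (a point): Centre of the floor of the round ball pocket, 46 mm across and 6 mm deep, 10 mm above the tray's underside.
- round_well (a point): Centre of the floor of the round well, 44 mm across and 6 mm deep, 10 mm above the tray's underside.
- square_well (a point): Centre of the floor of the square well, 46 x 46 mm with sides along the tray's x and y, 6 mm deep, 10 mm above the tray's underside.
- ball_center (a point): Centre of the loose bright steel ball, 26 mm across, 72 g, free to roll in its pocket.
- bush: Round bronze bush (thick tube), 34 mm outer and 18 mm inner diameter, 30 mm tall, about 0.16 kg, standing on the bench. Origin: centre of its underside, z up along its axis.
- nut: Square bronze nut with a round hole, 34 x 34 mm across, 30 mm tall, about 0.18 kg, lying flat on the bench. Origin: centre of its underside, z up, x and y square to its sides.
- press_bed: Fixed green iron bed plate of the dismantled press, 150 x 150 x 24 mm. Origin: centre of its underside, z up. On it, a low steel seat at the centre (to 38 mm above the bench) and two steel studs at y = +55 and -55 mm (to 60 mm above the bench).
- bed_top (a point): Centre of the bed plate's top face, 24 mm above the bench: the tray is to be held about 100 mm above this.
- bowl: Bystander: dark wooden bowl, 116 mm across, 50 mm tall. Origin: centre of its underside.
- knife: Bystander: round-bladed leaf knife with a wooden handle, about 215 mm long and 24 mm high, lying along its x. Origin: where handle meets blade, at bench level.
- mould: Bystander: wooden cigar mould block with four cigars in it, 100 x 160 mm, 37 mm tall. Origin: centre of its underside.
There are look-alikes about, which are no part of the job. What is shaped like the bush but blue or turquoise is not meant.

How it is judged:
By the outcome, as a careful person would: the job done as asked, in the order asked, and still so for the second after the job is handed in, while the arm keeps its last pose, push and grip.
It also fails if it takes over 72 s, if anything falls off the work surface, if the arm or the gripper's body presses on something with over 40 N, if the wrist force passes 120 N, or if a joint passes its speed limit or range.

## Robot

A 7-joint arm with a two-finger parallel gripper is mounted at the origin on the work surface. World frame = base frame: x ahead of the robot, y to its left, z up, the work surface at z = 0. Lengths are in mm, angles in degrees, forces in N, time in s.
With the tool pointing down it reaches from about 425 to 950 mm from the base axis. Payload 4.7 kg.
Tool frame: the origin (TCP) lies midway between the tips of the shut fingers; the grasp point (between the pads) lies arm.grasp_offset behind it (arm.grasp_offset is the distance from the TCP to the grasp point, in mm); z points along the fingers, y is the line along which they close (so a half turn about z gives the same grasp; the last joint's range is limited). The gripper opens to 85 mm and grips with 20 to 120 N. Pads are 22 mm wide; open, the fingers measure 114 mm over their backs; the gripper's body (76 mm by 85 mm) begins 54 mm behind the grasp point. The pads swing forward as they close: fully open they stand 13 mm farther back than shut.
Start: joints at [67.271, 26.849, -2.785, 87.806, 1.381, 65.374, -4.715], TCP at [242.752, -629.857, 231.335] pointing down, gripper open.
Joint ranges: [-148.3, 148.3], [-19.14, 114.17], [-79.39, 73.82], [5.75, 140.21], [-59.74, 239.74], [12.07, 113.84], [-152.46, 152.46]. Speed limits (degrees/s): [147.25, 147.25, 180, 180, 180, 180, 180].

## Interface

Orientations are given as [roll, pitch, yaw] about the fixed x, y, z axes, in that order (R = Rz(yaw) Ry(pitch) Rx(roll)).
In Python, from bench import monitor, snapshot, camera_params, job, arm gives the robot as it stands.
- The arm moves only by the tool jog_arm, never from a script. Its arguments are lists of equal length, an entry for each row: "hand": the closure, from -1 (fully open) to 1 (shut); "offset": the shift along the tool's x, y, z scaled (see below), a list of three; "roll": the turn about the tool's z scaled (see below). A call has exactly 5 rows; each row shifts and turns the commanded pose from where the row before left it, along the tool's axes as they then stand; what a row does not reach is not made up. The controller multiplies each number of a shift by 0.02 m and each number of a turn by 90 degrees. A row lasts 1/10 s, in which the tool goes at most 50 mm and 8.59 degrees, less where a joint would pass 70% of its speed; a pose out of reach is approached as far as the arm can. A call with a number of a shift or a turn outside -1 to 1 is refused whole. A call with a gripper value outside its range is refused whole. The fingers move at their own pace and stop on an object; the grip force is fixed at half the most. Time passes only in rows, so rows that do not move let the fingers close, or fill a call up. It gives the time, the measured TCP pose, the force, the opening and the grip force at its end, in the units of the state.
- monitor.read_state(): the state, without advancing time (a new reading comes with each control period).
- snapshot(name): name is "side" or "top" or "wrist"; returns (picture, depth): 384x512x3 uint8, red, green, blue; 384x512 float32, mm along the optical axis (not along the pixel's ray), 0 where there is no reading.
- camera_params(name): a dict with "fovy" (degrees; the focal length in pixels is half the picture's height over the tangent of half this angle, whatever the lens; pixels are square), "cx", "cy" (the principal point, pixels), "D" ([k1, k2, p1, p2, k3] as OpenCV has them; the pictures are not rectified), "rvec" (rotation vector, rad) and "tvec" (3), from world to camera coordinates, as OpenCV has them; the wrist camera has in their place "tool_from_camera" (4x4, takes a point from camera to tool coordinates, whose origin is the TCP and whose axes are the flange's). Camera axes: x right, y down, z forward; pixel columns grow to the right and rows downward; lengths in mm; the calibration is good to about 2 mm. A picture is of the moment at which its call begins: read the wrist's pose just before it. camera_params takes no time and is no camera call.
- job.job_done(): hands the job in; it is judged then, once.
The state is a dict: "time": time; "q": joint angles; "joint_vel": joint speeds; "effort": joint torques, N m; "tcp_pos": TCP position; "eef_rot": TCP orientation; "wrist_force": force on the tool from outside, world axes, zero at the start; "moment": the same for the moment, N m; "gripper_width": opening from 0.0 (shut) to 1.0 (fully open); "finger_force": force on a finger pad.
Only numpy, scipy, OpenCV 4.12 (cv2) and the standard library are available. Lean on these libraries where they do the work, as an engineer would, in place of code of your own. Each camera call takes 0.05 s, during which the arm holds its last target. There are 200 camera calls.

## Working session

There is one attempt and no reset: what is moved stays moved. The work goes in short steps, Python scripts to look and compute and a tool call to move; the robot and the scene stay as the last step left them, time stands still between calls to the robot, and variables do not carry over. Pictures are saved under pics/ and viewed, at most 10 in all, crops included, and the job is handed in when it is done.

Besides the shell and the picture viewer there is one more tool, called after "Call:" as name([rows], argument=value, ...), one row to a line, values as JSON. jog_arm: Moves the arm, as the interface text tells. Its arguments: {"type":"object","properties":{"hand":{"type":"array","items":{"type":"number"}},"offset":{"type":"array","items":{"type":"array","items":{"type":"number"}}},"roll":{"type":"array","items":{"type":"number"}}},"required":["hand","offset","roll"]}

```bash
ls; mkdir -p pics; cat > h.py <<'E'
import numpy as np, cv2
from bench import monitor, snapshot, camera_params, job, arm
from scipy.spatial.transform import Rotation as Ro
def K(p):
    f=192/np.tan(np.radians(p["fovy"])/2); return np.array([[f,0,p["cx"]],[0,f,p["cy"]],[0,0,1.]])
def cam(name,st=None):
    p=camera_params(name)
    if name=="wrist":
        T=np.eye(4);T[:3,:3]=Ro.from_euler('xyz',st["eef_rot"],degrees=True).as_matrix();T[:3,3]=st["tcp_pos"]
        M=T@np.array(p["tool_from_camera"]); return p,M[:3,:3],M[:3,3]
    R=cv2.Rodrigues(np.array(p["rvec"],float))[0]; return p,R.T,-R.T@np.array(p["tvec"],float).ravel()
def rays(c,uv):
    p,R,t=c
    n=cv2.undistortPoints(np.array(uv,float).reshape(-1,1,2),K(p),np.array(p["D"],float)).reshape(-1,2)
    return np.c_[n,np.ones(len(n))]
def onplane(c,uv,z):
    d=rays(c,uv)@c[1].T; return c[2]+d*((z-c[2][2])/d[:,2])[:,None]
def cloud(c,depth):
    v,u=np.mgrid[:384,:512]; r=rays(c,np.c_[u.ravel(),v.ravel()])
    return ((r*depth.ravel()[:,None])@c[1].T+c[2]).reshape(384,512,3)
def save(n,im): cv2.imwrite(f"pics/{n}.png",cv2.cvtColor(im,cv2.COLOR_RGB2BGR))
E
python3 - <<'E'
from h import *
s=monitor.read_state();print(s, arm.grasp_offset)
for n in("top","side"):
    im,d=snapshot(n);save(n,im);np.savez(n,im=im,d=d);print(camera_params(n))
print(camera_params("wrist"))
a=cv2.imread("pics/top.png");b=cv2.imread("pics/side.png")
E
```

```text
pics
{'time': 0.0, 'q': array([67.27160779, 26.89587101, -2.78562262, 87.87428887,  1.37891381,
       65.37549829, -4.71339588]), 'joint_vel': array([ 0.01525154,  0.08944278, -0.07727309,  0.11593934,  0.03571857,
        0.00653811, -0.03464595]), 'effort': array([ 3.27914458e-04, -5.10307467e+01, -4.60504380e-02, -2.37706912e+01,
        1.08211514e-02,  7.59560731e-03,  1.16614294e-05]), 'tcp_pos': array([ 242.51402391, -629.29460835,  230.27419784]), 'eef_rot': array([-1.79887817e+02,  1.85211750e-03,  2.10768013e+01]), 'wrist_force': array([ 2.04329716, -0.14590329, -0.40907166]), 'moment': array([-0.01786927,  0.01688196, -0.01446822]), 'finger_force': 0.0, 'gripper_width': 1.0051515083000266} 18.700000000000003
{'fovy': 50.61336518364336, 'cx': 249.66127364023606, 'cy': 185.78049694046467, 'D': array([-0.06790354,  0.        ,  0.        ,  0.        ,  0.        ]), 'rvec': array([ 2.14508361, -2.03945596,  0.24219748]), 'tvec': array([ -15.24435262,  597.28165456, 1165.00353129])}
{'fovy': 50.53097932835955, 'cx': 253.73802560598645, 'cy': 188.3605088760815, 'D': array([-0.01643253,  0.        ,  0.        ,  0.        ,  0.        ]), 'rvec': array([ 2.11731978, -0.34293405,  0.20764233]), 'tvec': array([-561.99781607,  186.83125084,  800.41170372])}
{'fovy': 65.0136473982475, 'cx': 255.2255644901989, 'cy': 191.80166479731176, 'D': array([-0.06500469,  0.        ,  0.        ,  0.        ,  0.        ]), 'tool_from_camera': array([[-3.34079423e-04, -9.47913905e-01, -3.18526479e-01,
         8.08009402e+01],
       [ 9.99999774e-01, -5.02335651e-04,  4.46090388e-04,
        -4.52134520e-01],
       [-5.82862487e-04, -3.18526258e-01,  9.47913858e-01,
        -1.43616013e+02],
       [ 0.00000000e+00,  0.00000000e+00,  0.00000000e+00,
         1.00000000e+00]])}
```

View pics/top.png

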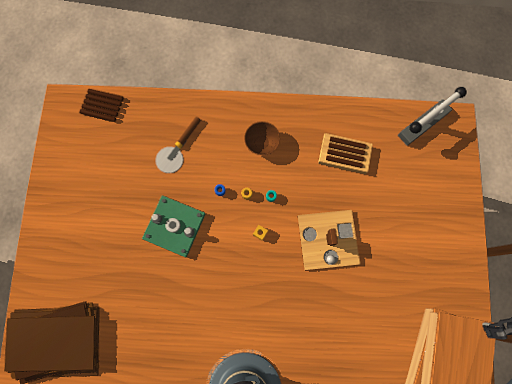

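View pics/side.png

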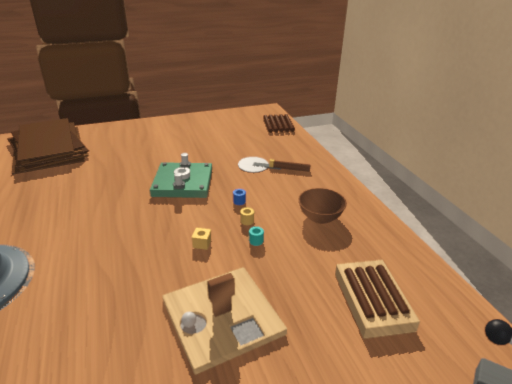

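Top view: bronze bush is at about (247,193), between the blue (220,190) and turquoise (271,196) decoys. The nut is at (261,232), tray (330,240) with the ball at (331,257), and green bed (175,226). The side view agrees. Now measuring.

```bash
cat > m.py <<'E'
from h import *
def blob(mask,near):
    n,l,st,ce=cv2.connectedComponentsWithStats(mask.astype(np.uint8))
    k=min((i for i in range(1,n) if st[i,4]>15),key=lambda i:np.hypot(*(ce[i]-near)))
    return l==k
for n,pts in {"top":dict(bush=(247,193),blue=(220,190),turq=(271,196),nut=(261,232),tray=(330,245),bed=(165,226),ball=(331,257)),
              "side":dict(bush=(247,216),blue=(240,198),turq=(257,237),nut=(201,239),tray=(230,340),bed=(182,184),ball=(188,320))}.items():
    f=np.load(n+".npz");im,d=f["im"],f["d"];c=cam(n);X=cloud(c,d)
    h=cv2.cvtColor(im,cv2.COLOR_RGB2HSV)
    z=X[...,2]
    print(n,"bench z",np.median(z[(d>0)&(abs(z)<15)]))
    for k,p in pts.items():
        p=np.array(p)
        if k=="ball": continue
        zt={"tray":(10,22),"bed":(17,32)}.get(k,(22,38))
        near=(X[...,0]>300)&(X[...,0]<1000)&(z>zt[0])&(z<zt[1])
        u=np.mgrid[:384,:512][::-1]
        r=16 if k not in("tray","bed") else 60
        reg=(abs(u[0]-p[0])<r)&(abs(u[1]-p[1])<r)&near
        P=X[reg]
        rc=cv2.minAreaRect(P[:,:2].astype(np.float32))
        print(k,len(P),"z",np.median(P[:,2]).round(1),"rect",np.round(rc[0],1),np.round(rc[1],1),round(rc[2],1))
    B=(z>50)&(z<100)&(X[...,0]>300)&(X[...,1]<-60)&(X[...,1]>-300)&(X[...,0]<720)
    if B.any(): 
        rc=cv2.minAreaRect(X[B][:,:2].astype(np.float32));print("handle",B.sum(),np.round(X[B].mean(0)),z[B].max(),[np.round(q,1) for q in rc])
    v=h[...,2]
    # ball, wells: grey low-saturation
    g=(h[...,1]<70)&(abs(X[...,0]-530)<150)&(abs(X[...,1]+190)<120)
    nn,l,st,ce=cv2.connectedComponentsWithStats(g.astype(np.uint8))
    for i in range(1,nn):
        if st[i,4]>20: print(" grey",ce[i].round(),st[i,4],onplane(c,[ce[i]],10).round(1)[0])
E
python3 m.py
```

```text
top bench z -0.5818456110532679
bush 70 z 28.8 rect [586.7  25.4] [32.2 32.4] 33.3
blue 66 z 28.7 rect [593.1 110.1] [31.9 31. ] 29.0
turq 68 z 29.2 rect [581.9 -52.9] [31.5 31.5] 0.7
nut 103 z 29.4 rect [465.  -23.3] [33.9 35. ] 61.4
tray 2497 z 15.1 rect [ 486.1 -194. ] [247.7 247.3] 8.3
bed 2047 z 23.4 rect [517.9 224.4] [167.2 270.3] 62.7
handle 138 [ 451. -234.   89.] 99.93620361651551 [array([ 453.1, -236.4]), array([45.4, 18.8]), np.float64(10.0)]
 grey [345. 230.] 183 [ 484.  -288.1   10. ]
 grey [309. 234.] 136 [ 467.5 -177.6   10. ]
 grey [330. 257.] 157 [ 399.7 -244.4   10. ]
side bench z 0.09565290257091874
bush 173 z 29.0 rect [581.8  -8. ] [96.1 33. ] 86.7
blue 168 z 29.0 rect [587.8  70.8] [112.8  32.8] 84.8
turq 131 z 28.6 rect [580.4 -53.6] [33.2 31.4] 69.2
nut 197 z 29.1 rect [462.  -23.5] [38.  34.4] 60.8
tray 5567 z 15.7 rect [ 452.1 -235.9] [171.5 172.2] 8.2
bed 1755 z 24.2 rect [488.2 156.9] [202.5 387. ] 12.7
handle 670 [ 451. -242.   80.] 97.39699643995283 [array([ 451.6, -236.7]), array([45.9, 20. ]), np.float64(8.7)]
 grey [193. 322.] 384 [ 398.2 -239.4   10. ]
 grey [246. 331.] 514 [ 482.6 -286.6   10. ]
```

```bash
python3 - <<'E'
from h import *
for n in("top","side"):
    f=np.load(n+".npz");im,d=f["im"],f["d"];c=cam(n);X=cloud(c,d);z=X[...,2]
    h=cv2.cvtColor(im,cv2.COLOR_RGB2HSV)
    def rect(m,t):
        rc=cv2.minAreaRect(X[m][:,:2].astype(np.float32));print(n,t,m.sum(),[np.round(q,1) for q in rc],"z",np.median(z[m]).round(1))
    g=(h[...,0]>60)&(h[...,0]<85)&(h[...,1]>80)&(z>16)&(z<32)&(X[...,0]>350); rect(g,"bed")
    b=(abs(X[...,0]-585)<35)&(abs(X[...,1]-25)<35)&(z>24)&(z<36); rect(b,"bush")
    b=(abs(X[...,0]-464)<35)&(abs(X[...,1]+23)<35)&(z>24)&(z<36); rect(b,"nut")
E
```

```text
top bed 1795 [array([482.3, 132.1]), array([191.4, 419.8]), np.float64(5.8)] z 23.2
top bush 66 [array([587.,  26.]), array([32.7, 31.7]), np.float64(49.0)] z 29.1
top nut 99 [array([464.7, -23.2]), array([33.8, 34. ]), np.float64(61.7)] z 29.5
side bed 125 [array([517.1,  89.7]), array([ 94.9, 333.8]), np.float64(35.3)] z 23.6
side bush 99 [array([583.2,  23.4]), array([31.1, 31. ]), np.float64(71.4)] z 29.1
side nut 172 [array([462. , -23.5]), array([38. , 34.4]), np.float64(60.8)] z 29.5
```

Call:
jog_arm([
  [0.85, -0.97, 0],
  [0.85, -0.97, 0],
  [0.85, -0.97, 0],
  [0.85, -0.97, 0],
  [0.85, -0.97, 0],
], hand=[-1, -1, -1, -1, -1], roll=[0, 0, 0, 0, 0])

```text
time: 0.6
tcp_pos: [287.3, -507.5, 230.9]
eef_rot: [-180.0, 0.0, 21.1]
wrist_force: [0.3, 0.1, 0.0]
gripper_width: 0.998
finger_force: 0.0
```

Call:
jog_arm([
  [0.85, -0.97, 0],
  [0.85, -0.97, 0],
  [0.85, -0.97, 0],
  [0.85, -0.97, 0],
  [0.85, -0.97, 0],
], hand=[-1, -1, -1, -1, -1], roll=[0, 0, 0, 0, 0])

```text
time: 1.1
tcp_pos: [331.6, -386.5, 231.0]
eef_rot: [-180.0, 0.0, 21.1]
wrist_force: [0.7, 0.0, -0.2]
gripper_width: 1.004
finger_force: 0.0
```

Call:
jog_arm([
  [0.85, -0.97, 0],
  [0.85, -0.97, 0],
  [0.85, -0.97, 0],
  [0.85, -0.97, 0],
  [0.85, -0.97, 0],
], hand=[-1, -1, -1, -1, -1], roll=[0, 0, 0, 0, 0])

```text
time: 1.6
tcp_pos: [376.0, -265.5, 231.1]
eef_rot: [-180.0, 0.0, 21.1]
wrist_force: [-0.4, -0.7, -0.3]
gripper_width: 1.001
finger_force: 0.0
```

Call:
jog_arm([
  [0.85, -0.97, 0],
  [0.85, -0.97, 0],
  [0.85, -0.97, 0],
  [0.85, -0.97, 0],
  [0.85, -0.97, 0],
], hand=[-1, -1, -1, -1, -1], roll=[0, 0, 0, 0, 0])

```text
time: 2.1
tcp_pos: [420.4, -144.5, 231.1]
eef_rot: [-180.0, 0.0, 21.1]
wrist_force: [0.5, -0.6, 0.5]
gripper_width: 0.998
finger_force: 0.0
```

Call:
jog_arm([
  [0.85, -0.97, 0],
  [0.85, -0.97, 0],
  [0.85, -0.97, 0],
  [0.85, -0.97, 0],
  [0.85, -0.97, 0],
], hand=[-1, -1, -1, -1, -1], roll=[0, 0, 0, 0, 0])

```text
time: 2.6
tcp_pos: [464.9, -23.5, 231.1]
eef_rot: [-180.0, 0.0, 21.1]
wrist_force: [-0.8, -0.2, 0.0]
gripper_width: 1.001
finger_force: 0.0
```

Call:
jog_arm([
  [0, 0, 0.5],
  [0, 0, 0.5],
  [0, 0, 0.5],
  [0, 0, 0.5],
  [0, 0, 0.5],
], hand=[-1, -1, -1, -1, -1], roll=[-0.089, -0.089, -0.089, -0.089, -0.089])

```text
time: 3.1
tcp_pos: [464.6, -24.5, 180.6]
eef_rot: [-180.0, 0.0, 61.5]
wrist_force: [-0.9, -1.1, -1.0]
gripper_width: 0.998
finger_force: 0.0
```

```bash
cat > w.py <<'E'
from h import *
def look(x,y,lo=24,hi=36,r=35,name="wrist"):
    s=monitor.read_state();im,d=snapshot(name);c=cam(name,s);X=cloud(c,d)
    m=(abs(X[...,0]-x)<r)&(abs(X[...,1]-y)<r)&(X[...,2]>lo)&(X[...,2]<hi)&(d>0)
    if m.sum()<10: print("few",m.sum())
    else:
        rc=cv2.minAreaRect(X[m][:,:2].astype(np.float32));print(name,m.sum(),[np.round(q,1) for q in rc],"z",np.median(X[m][:,2]).round(1))
    return s,im,X
E
python3 - <<'E'
from w import *
s,im,X=look(464,-23);save("w1",im)
print(s["tcp_pos"].round(1))
for n in("top","side"):
    f=np.load(n+".npz");im,d=f["im"],f["d"];c=cam(n);X=cloud(c,d);z=X[...,2]
    h=cv2.cvtColor(im,cv2.COLOR_RGB2HSV)
    g=(h[...,0]>60)&(h[...,0]<85)&(h[...,1]>80)&(z>10)&(z<32)&(X[...,0]>350)&(X[...,1]>130)&(X[...,0]<750)
    rc=cv2.minAreaRect(X[g][:,:2].astype(np.float32));print(n,g.sum(),rc)
E
```

```text
wrist 951 [array([462.6, -23. ]), array([34.5, 34. ]), np.float64(60.7)] z 30.9
[464.6 -24.5 180.6]
top 1804 ((470.6064147949219, 246.00840759277344), (147.3699951171875, 147.8848114013672), 70.62869262695312)
side 135 ((433.29443359375, 188.99725341796875), (102.57215881347656, 58.9059944152832), 1.5410985946655273)
```

View pics/w1.png

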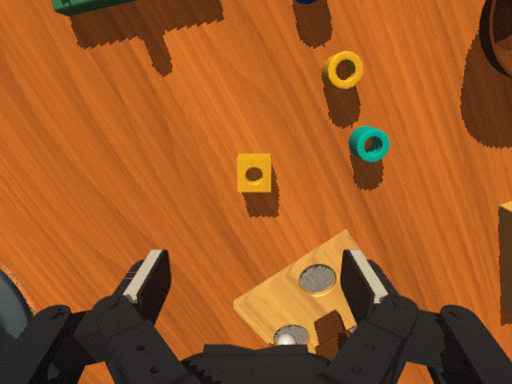

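Wrist view: nut at (254,172) is square to the fingers, bush at (344,70), turquoise decoy at (370,144). The nut measures (462.6,-23), which agrees with the other views.

Call:
jog_arm([
  [0, -0.12, 1],
  [0, 0, 1],
  [0, 0, 1],
  [0, 0, 1],
  [0, 0, 1],
], hand=[-1, -1, -1, -1, -1], roll=[0, 0, 0, 0, 0])

```text
time: 3.65
tcp_pos: [462.8, -23.5, 80.7]
eef_rot: [180.0, 0.0, 61.0]
wrist_force: [-0.9, -0.7, 1.0]
gripper_width: 1.0
finger_force: 0.0
```

Call:
jog_arm([
  [0, 0, 1],
  [0, 0, 1],
  [0, 0, 0.75],
  [0, 0, 0.5],
  [0, 0, 0.25],
], hand=[-1, -1, -1, -1, -1], roll=[0, 0, 0, 0, 0])

```text
time: 4.15
tcp_pos: [462.5, -23.4, 10.6]
eef_rot: [-180.0, 0.0, 61.1]
wrist_force: [0.5, -0.1, -0.5]
gripper_width: 1.002
finger_force: 0.0
```

Call:
jog_arm([
  [0, 0, 0],
  [0, 0, 0],
  [0, 0, 0],
  [0, 0, 0],
  [0, 0, 0],
], hand=[1, 1, 1, 1, 1], roll=[0, 0, 0, 0, 0])

```text
time: 4.65
tcp_pos: [463.6, -23.4, 12.2]
eef_rot: [179.9, -0.0, 61.1]
wrist_force: [-0.1, 0.5, 6.5]
gripper_width: 0.382
finger_force: 60.4
```

Call:
jog_arm([
  [0, 0, 0],
  [0, 0, 0],
  [0, 0, 0],
  [0, 0, 0],
  [0, 0, 0],
], hand=[1, 1, 1, 1, 1], roll=[0, 0, 0, 0, 0])

```text
time: 5.15
tcp_pos: [463.6, -23.4, 12.2]
eef_rot: [179.9, -0.0, 61.1]
wrist_force: [-0.8, -0.4, 6.7]
gripper_width: 0.382
finger_force: 60.4
```

Call:
jog_arm([
  [0, 0, -0.5],
  [0, 0, -1],
  [0, 0, -1],
  [0, 0, -1],
  [0, 0, -1],
], hand=[1, 1, 1, 1, 1], roll=[0, 0, 0, 0, 0])

```text
time: 5.65
tcp_pos: [462.3, -23.3, 102.4]
eef_rot: [-180.0, 0.0, 61.1]
wrist_force: [-0.5, -0.3, -2.2]
gripper_width: 0.385
finger_force: 59.9
```

Call:
jog_arm([
  [0, 0, -1],
  [0, 0, -0.5],
  [0, 0, 0],
  [0, 0, 0],
  [0, 0, 0],
], hand=[1, 1, 1, 1, 1], roll=[-0.083, -0.083, -0.083, -0.083, -0.083])

```text
time: 6.15
tcp_pos: [462.3, -23.5, 131.7]
eef_rot: [-180.0, 0.0, 98.8]
wrist_force: [0.0, -0.5, -1.9]
gripper_width: 0.383
finger_force: 59.9
```

Call:
jog_arm([
  [-0.88, -0.068, 0],
  [-0.88, -0.068, 0],
  [-0.88, -0.068, 0],
  [-0.88, -0.068, 0],
  [-0.88, -0.068, 0],
], hand=[1, 1, 1, 1, 1], roll=[0, 0, 0, 0, 0])

```text
time: 6.65
tcp_pos: [468.4, -112.1, 131.6]
eef_rot: [-180.0, 0.0, 98.5]
wrist_force: [0.5, -0.2, -2.7]
gripper_width: 0.387
finger_force: 59.9
```

Call:
jog_arm([
  [-0.88, -0.068, 0],
  [-0.88, -0.068, 0],
  [-0.88, -0.068, 0],
  [-0.88, -0.068, 0],
  [-0.88, -0.068, 0],
], hand=[1, 1, 1, 1, 1], roll=[0, 0, 0, 0, 0])

```text
time: 7.15
tcp_pos: [474.7, -200.0, 131.6]
eef_rot: [-180.0, -0.0, 98.5]
wrist_force: [0.1, -0.1, -2.0]
gripper_width: 0.385
finger_force: 59.9
```

Call:
jog_arm([
  [-0.88, -0.068, 0],
  [-0.88, -0.068, 0],
  [-0.88, -0.068, 0],
  [-0.88, -0.068, 0],
  [-0.88, -0.068, 0],
], hand=[1, 1, 1, 1, 1], roll=[0, 0, 0, 0, 0])

```text
time: 7.65
tcp_pos: [481.5, -288.8, 131.3]
eef_rot: [-180.0, -0.0, 98.5]
wrist_force: [0.7, 0.0, -2.1]
gripper_width: 0.382
finger_force: 59.9
```

Call:
jog_arm([
  [0, 0.06, 1],
  [0, 0, 1],
  [0, 0, 1],
  [0, 0, 1],
  [0, 0, 0.5],
], hand=[1, 1, 1, 1, 1], roll=[0, 0, 0, 0, 0])

```text
time: 8.15
tcp_pos: [481.9, -287.6, 39.6]
eef_rot: [-179.9, -0.1, 98.5]
wrist_force: [-0.3, 0.4, -1.5]
gripper_width: 0.378
finger_force: 60.0
```

Call:
jog_arm([
  [0, 0, 0.3],
  [0, 0, 0.2],
  [0, 0, 0.2],
  [0, 0, 0.15],
  [0, 0, 0.05],
], hand=[1, 1, 1, 1, 1], roll=[0, 0, 0, 0, 0])

```text
time: 8.65
tcp_pos: [482.8, -287.4, 23.4]
eef_rot: [180.0, 0.0, 98.5]
wrist_force: [0.2, -0.2, -2.3]
gripper_width: 0.382
finger_force: 60.0
```

Call:
jog_arm([
  [0, 0, 0.05],
  [0, 0, 0],
  [0, 0, 0],
  [0, 0, 0],
  [0, 0, 0],
], hand=[1, 1, -0.4, -0.4, -0.4], roll=[0, 0, 0, 0, 0])

```text
time: 9.15
tcp_pos: [483.1, -287.4, 22.7]
eef_rot: [180.0, 0.0, 98.5]
wrist_force: [0.1, -0.6, 0.2]
gripper_width: 0.698
finger_force: 0.0
```

Call:
jog_arm([
  [0, 0, 0],
  [0, 0, -0.2],
  [0, 0, -0.6],
  [0, 0, -1],
  [0, 0, -1],
], hand=[-0.4, -0.4, -0.4, -0.4, -0.4], roll=[0, 0, 0, 0, 0])

```text
time: 9.65
tcp_pos: [482.8, -287.2, 79.7]
eef_rot: [180.0, -0.0, 98.5]
wrist_force: [0.5, -1.5, 0.2]
gripper_width: 0.701
finger_force: 0.0
```

Call:
jog_arm([
  [0, 0, -1],
  [0, 0, -1],
  [0, 0, -1],
  [0, 0, -1],
  [0, 0, -0.5],
], hand=[-1, -1, -1, -1, -1], roll=[0, 0, 0, 0, 0])

```text
time: 10.15
tcp_pos: [483.7, -287.5, 171.1]
eef_rot: [179.8, 0.1, 98.5]
wrist_force: [0.4, -0.7, 0.6]
gripper_width: 1.001
finger_force: 0.0
```

```bash
python3 - <<'E'
from w import *
s,im,X=look(483,-288,34,46,30); save("w2",im); print(s["tcp_pos"].round(1))
s,im,X=look(483,-288,34,46,30,"side"); save("s2",im)
h=(X[...,2]>85)&(X[...,2]<102)&(abs(X[...,0]-452)<35)&(abs(X[...,1]+236)<30)
print(X[h].mean(0).round(1),h.sum())
look(452,-236,10,20,110,"side"); look(583,24,24,36,35,"top")
E
```

```text
wrist 1087 [array([ 481.6, -286.7]), array([34.1, 34.2]), np.float64(8.8)] z 40.9
[ 483.7 -287.5  171.1]
side 340 [array([ 481.8, -287.2]), array([35.4, 35.5]), np.float64(9.2)] z 39.3
[ 451.1 -239.5   93.5] 310
side 5588 [array([ 452.2, -235.9]), array([171.4, 173.6]), np.float64(8.9)] z 15.8
top 65 [array([587.1,  25.7]), array([32.1, 31.1]), np.float64(57.0)] z 29.2
```

View pics/w2.png

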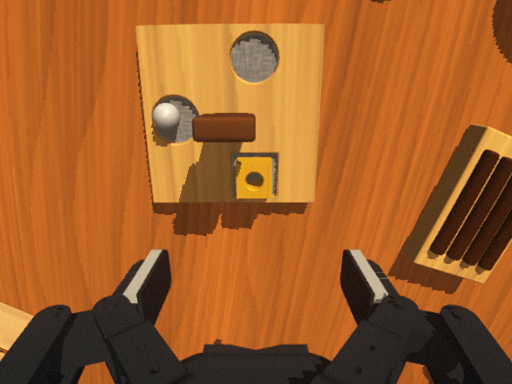

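Wrist view: nut at (255,179) is seated in the square well (top at 40 mm), ball at (168,115) in its pocket, round well empty at (254,56). Now the bush.

Call:
jog_arm([
  [0.98, 0.49, 0],
  [0.98, 0.49, 0],
  [0.98, 0.49, 0],
  [0.98, 0.49, 0],
  [0.98, 0.49, 0],
], hand=[-1, -1, -1, -1, -1], roll=[0, 0, 0, 0, 0])

```text
time: 10.85
tcp_pos: [516.1, -182.1, 167.0]
eef_rot: [-179.9, -0.1, 98.5]
wrist_force: [0.1, 0.0, 0.5]
gripper_width: 0.998
finger_force: 0.0
```

Call:
jog_arm([
  [0.98, 0.49, 0],
  [0.98, 0.49, 0],
  [0.98, 0.49, 0],
  [0.98, 0.49, 0],
  [0.98, 0.49, 0],
], hand=[-1, -1, -1, -1, -1], roll=[0, 0, 0, 0, 0])

```text
time: 11.35
tcp_pos: [550.2, -78.1, 166.9]
eef_rot: [-179.9, -0.0, 98.5]
wrist_force: [-0.4, 0.0, -0.1]
gripper_width: 0.998
finger_force: 0.0
```

Call:
jog_arm([
  [0.98, 0.49, 0],
  [0.98, 0.49, 0],
  [0.98, 0.49, 0],
  [0.98, 0.49, 0],
  [0.98, 0.49, 0],
], hand=[-1, -1, -1, -1, -1], roll=[0, 0, 0, 0, 0])

```text
time: 11.85
tcp_pos: [584.2, 25.9, 166.8]
eef_rot: [-179.8, -0.0, 98.5]
wrist_force: [0.0, -0.5, 0.5]
gripper_width: 0.999
finger_force: 0.0
```

```bash
python3 - <<'E'
from w import *
s,im,X=look(584.5,25); print(s["tcp_pos"].round(1),s["eef_rot"].round(1))
E
```

```text
wrist 706 [array([584.8,  25.8]), array([32.3, 32.8]), np.float64(8.8)] z 30.7
[584.2  25.9 166.8] [-179.8   -0.    98.5]
```

Call:
jog_arm([
  [0, 0, 1],
  [0, 0, 1],
  [0, 0, 1],
  [0, 0, 1],
  [0, 0, 1],
], hand=[-1, -1, -1, -1, -1], roll=[0, 0, 0, 0, 0])

```text
time: 12.4
tcp_pos: [583.8, 24.6, 66.3]
eef_rot: [-179.9, -0.0, 98.5]
wrist_force: [0.8, -0.2, -0.0]
gripper_width: 1.002
finger_force: 0.0
```

Call:
jog_arm([
  [0, 0, 1],
  [0, 0, 0.8],
  [0, 0, 0.5],
  [0, 0, 0.3],
  [0, 0, 0.2],
], hand=[-1, -1, -1, -1, -1], roll=[0, 0, 0, 0, 0])

```text
time: 12.9
tcp_pos: [584.9, 25.2, 12.0]
eef_rot: [180.0, -0.0, 98.5]
wrist_force: [-0.6, -0.2, -0.4]
gripper_width: 0.997
finger_force: 0.0
```

Call:
jog_arm([
  [0, 0, 0],
  [0, 0, 0],
  [0, 0, 0],
  [0, 0, 0],
  [0, 0, 0],
], hand=[1, 1, 1, 1, 1], roll=[0, 0, 0, 0, 0])

```text
time: 13.4
tcp_pos: [585.5, 25.3, 13.4]
eef_rot: [179.9, 0.0, 98.5]
wrist_force: [-1.0, -0.9, 6.0]
gripper_width: 0.37
finger_force: 59.3
```

Call:
jog_arm([
  [0, 0, 0],
  [0, 0, 0],
  [0, 0, -0.3],
  [0, 0, -0.7],
  [0, 0, -1],
], hand=[1, 1, 1, 1, 1], roll=[0, 0, 0, 0, 0])

```text
time: 13.9
tcp_pos: [583.9, 25.0, 52.5]
eef_rot: [-179.9, -0.0, 98.5]
wrist_force: [1.1, -1.6, -1.3]
gripper_width: 0.369
finger_force: 59.6
```

Call:
jog_arm([
  [0, 0, -1],
  [0, 0, -1],
  [0, 0, -1],
  [0, 0, -1],
  [0, 0, -0.4],
], hand=[1, 1, 1, 1, 1], roll=[0, 0, 0, 0, 0])

```text
time: 14.4
tcp_pos: [585.9, 25.6, 143.0]
eef_rot: [179.8, 0.0, 98.5]
wrist_force: [1.2, -0.1, -2.0]
gripper_width: 0.368
finger_force: 59.7
```

Call:
jog_arm([
  [-0.91, -0.74, 0],
  [-0.91, -0.74, 0],
  [-0.91, -0.74, 0],
  [-0.91, -0.74, 0],
  [-0.91, -0.74, 0],
], hand=[1, 1, 1, 1, 1], roll=[0, 0, 0, 0, 0])

```text
time: 14.9
tcp_pos: [524.1, -76.5, 140.2]
eef_rot: [-180.0, -0.0, 98.5]
wrist_force: [0.6, 0.3, -1.2]
gripper_width: 0.371
finger_force: 59.7
```

Call:
jog_arm([
  [-0.91, -0.74, 0],
  [-0.91, -0.74, 0],
  [-0.91, -0.74, 0],
  [-0.91, -0.74, 0],
  [-0.91, -0.74, 0],
], hand=[1, 1, 1, 1, 1], roll=[0, 0, 0, 0, 0])

```text
time: 15.4
tcp_pos: [464.3, -177.3, 140.3]
eef_rot: [-180.0, -0.0, 98.5]
wrist_force: [0.8, -0.1, -1.0]
gripper_width: 0.37
finger_force: 59.7
```

Call:
jog_arm([
  [0, 0, 1],
  [0, 0, 1],
  [0, 0, 1],
  [0, 0, 1],
  [0, 0, 0.6],
], hand=[1, 1, 1, 1, 1], roll=[0, 0, 0, 0, 0])

```text
time: 15.9
tcp_pos: [464.2, -176.4, 46.9]
eef_rot: [-179.9, -0.1, 98.5]
wrist_force: [-0.2, -0.0, -1.3]
gripper_width: 0.371
finger_force: 59.7
```

Call:
jog_arm([
  [0, 0.07, 0.4],
  [0, 0, 0.3],
  [0, 0, 0.2],
  [0, 0, 0.15],
  [0, 0, 0.1],
], hand=[1, 1, 1, 1, 1], roll=[0, 0, 0, 0, 0])

```text
time: 16.4
tcp_pos: [466.9, -176.6, 25.5]
eef_rot: [180.0, 0.0, 98.5]
wrist_force: [-0.7, -0.0, -1.0]
gripper_width: 0.372
finger_force: 59.7
```

Call:
jog_arm([
  [-0.04, -0.04, 0.05],
  [0, 0, 0.04],
  [0, 0, 0],
  [0, 0, 0],
  [0, 0, 0],
], hand=[1, 1, 1, -0.4, -0.4], roll=[0, 0, 0, 0, 0])

```text
time: 16.9
tcp_pos: [466.3, -177.4, 23.8]
eef_rot: [180.0, 0.0, 98.5]
wrist_force: [-0.5, 0.1, 0.3]
gripper_width: 0.691
finger_force: 0.0
```

Call:
jog_arm([
  [0, 0, 0],
  [0, 0, -0.2],
  [0, 0, -0.6],
  [0, 0, -1],
  [0, 0, -1],
], hand=[-0.4, -0.4, -0.4, -0.4, -0.4], roll=[0, 0, 0, 0, 0])

```text
time: 17.4
tcp_pos: [466.0, -177.2, 80.8]
eef_rot: [180.0, -0.0, 98.5]
wrist_force: [-0.2, 0.3, 0.2]
gripper_width: 0.701
finger_force: 0.0
```

Call:
jog_arm([
  [0, 0, -1],
  [0, 0, -1],
  [0, 0, -1],
  [0, 0, -1],
  [0, 0, -0.5],
], hand=[-1, -1, -1, -1, -1], roll=[0, 0, 0, 0, 0])

```text
time: 17.9
tcp_pos: [466.9, -177.4, 172.1]
eef_rot: [179.8, 0.1, 98.5]
wrist_force: [0.5, -0.8, 0.4]
gripper_width: 0.998
finger_force: 0.0
```

```bash
python3 - <<'E'
from w import *
s,im,X=look(466,-177,34,46,30); save("w3",im); print(s["tcp_pos"].round(1))
h=(X[...,2]>85)&(X[...,2]<104)&(abs(X[...,0]-452)<35)&(abs(X[...,1]+236)<30);print(h.sum(),X[h].mean(0))
s,im,X=look(466,-177,34,46,30,"side")
look(452,-236,10,20,110,"side")
h=(X[...,2]>55)&(X[...,2]<102)&(abs(X[...,0]-452)<35)&(abs(X[...,1]+236)<30)
print(cv2.minAreaRect(X[h][:,:2].astype(np.float32)))
E
```

```text
wrist 735 [array([ 464.9, -177.1]), array([33.2, 32.7]), np.float64(22.6)] z 40.7
[ 466.9 -177.4  172.1]
1315 [ 451.7583992  -233.01830154   95.19670104]
side 51 [array([ 463. , -166.5]), array([29.2, 11.4]), np.float64(7.7)] z 39.1
side 5566 [array([ 452. , -235.4]), array([171.6, 173. ]), np.float64(8.4)] z 15.7
((451.2299499511719, -236.71258544921875), (45.78384017944336, 20.668344497680664), 8.832376480102539)
```

View pics/w3.png

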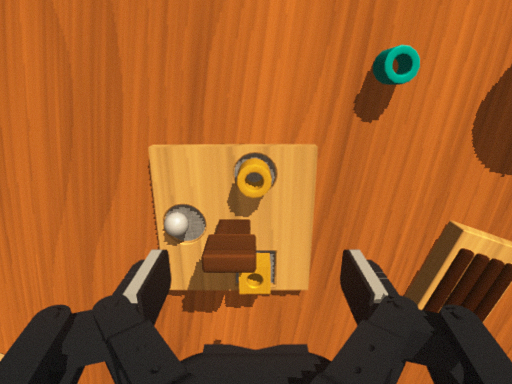

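Wrist view: bush (254,178) stands in the round well (top at 40 mm), nut (255,274) in the square well, ball (178,222) in its pocket. Now the handle (452,-236).

Call:
jog_arm([
  [-0.56, -0.225, 0],
  [-0.56, -0.225, 0],
  [-0.56, -0.225, 0],
  [-0.56, -0.225, 0],
  [-0.56, -0.225, 0],
], hand=[-1, -1, -1, -1, -1], roll=[0, 0, 0, 0, 0])

```text
time: 18.55
tcp_pos: [451.4, -237.4, 169.1]
eef_rot: [-180.0, -0.0, 98.4]
wrist_force: [0.2, -0.2, -0.6]
gripper_width: 0.997
finger_force: 0.0
```

Call:
jog_arm([
  [0, 0, 0],
  [0, 0, 0],
  [0, 0, 0],
  [0, 0, 0],
  [0, 0, 0],
], hand=[-1, -1, -1, -1, -1], roll=[0.09, 0.09, 0.09, 0.09, 0.09])

```text
time: 19.05
tcp_pos: [451.7, -236.8, 169.4]
eef_rot: [-180.0, 0.0, 57.6]
wrist_force: [-0.0, 0.2, -0.1]
gripper_width: 1.002
finger_force: 0.0
```

Call:
jog_arm([
  [0, 0, 0],
  [0, 0, 0],
  [0, 0, 0],
  [0, 0, 0],
  [0, 0, 0],
], hand=[-1, -1, -1, -1, -1], roll=[0.09, 0.09, 0.09, 0.09, 0.09])

```text
time: 19.55
tcp_pos: [451.7, -236.7, 169.4]
eef_rot: [-180.0, 0.0, 17.1]
wrist_force: [0.3, 0.5, 0.5]
gripper_width: 1.002
finger_force: 0.0
```

Call:
jog_arm([
  [0, 0, 0],
  [0, 0, 0],
  [0, 0, 0],
  [0, 0, 0],
  [0, 0, 0],
], hand=[-1, -1, -1, -1, -1], roll=[0.09, 0.008, 0, 0, 0])

```text
time: 20.05
tcp_pos: [451.9, -236.2, 169.5]
eef_rot: [-180.0, -0.0, 8.7]
wrist_force: [-0.0, -0.1, -0.8]
gripper_width: 0.997
finger_force: 0.0
```

```bash
python3 - <<'E'
from w import *
s,im,X=look(452,-236,88,106,35); print(s["tcp_pos"].round(1),s["eef_rot"].round(1))
s,im,X=look(452,-236,10,20,110,"wrist")
s,im,X=look(452,-236,10,20,110,"side")
E
```

```text
wrist 1326 [array([ 452.8, -236.2]), array([45.5, 18. ]), np.float64(8.7)] z 96.8
[ 451.9 -236.2  169.5] [-180.    -0.     8.7]
wrist 22673 [array([ 451.7, -236.3]), array([170.3, 171.2]), np.float64(8.7)] z 16.9
side 5581 [array([ 452.2, -236.2]), array([171.4, 172.6]), np.float64(8.8)] z 15.7
```

Call:
jog_arm([
  [0, 0, 1],
  [0, 0, 1],
  [0, 0, 1],
  [0, 0, 0.8],
  [0, 0, 0.6],
], hand=[-1, -1, -1, -1, -1], roll=[0, 0, 0, 0, 0])

```text
time: 20.7
tcp_pos: [451.6, -235.9, 80.5]
eef_rot: [-180.0, 0.0, 8.7]
wrist_force: [-0.8, 0.7, 0.1]
gripper_width: 0.999
finger_force: 0.0
```

Call:
jog_arm([
  [0, 0, 0.5],
  [0, 0, 0.35],
  [0, 0, 0.2],
  [0, 0, 0.05],
  [0, 0, 0],
], hand=[-1, -1, -1, -1, -1], roll=[0, 0, 0, 0, 0])

```text
time: 21.2
tcp_pos: [452.2, -236.2, 59.8]
eef_rot: [180.0, -0.0, 8.7]
wrist_force: [-0.5, 0.4, 0.5]
gripper_width: 0.996
finger_force: 0.0
```

Call:
jog_arm([
  [0, 0, 0],
  [0, 0, 0],
  [0, 0, 0],
  [0, 0, 0],
  [0, 0, 0],
], hand=[1, 1, 1, 1, 1], roll=[0, 0, 0, 0, 0])

```text
time: 21.7
tcp_pos: [452.1, -236.3, 59.8]
eef_rot: [180.0, -0.0, 8.6]
wrist_force: [-0.7, 0.2, -0.7]
gripper_width: 0.204
finger_force: 59.9
```

Call:
jog_arm([
  [0, 0, 0],
  [0, 0, 0],
  [0, 0, 0],
  [0, 0, 0],
  [0, 0, 0],
], hand=[1, 1, 1, 1, 1], roll=[0, 0, 0, 0, 0])

```text
time: 22.2
tcp_pos: [452.1, -236.3, 59.8]
eef_rot: [180.0, -0.0, 8.6]
wrist_force: [-0.7, -0.4, 4.8]
gripper_width: 0.203
finger_force: 60.4
```

Call:
jog_arm([
  [0, 0, -0.05],
  [0, 0, -0.1],
  [0, 0, -0.15],
  [0, 0, -0.2],
  [0, 0, -0.25],
], hand=[1, 1, 1, 1, 1], roll=[0, 0, 0, 0, 0])

```text
time: 22.7
tcp_pos: [451.4, -235.7, 74.3]
eef_rot: [-179.9, 0.1, 8.7]
wrist_force: [0.6, 1.8, -7.7]
gripper_width: 0.206
finger_force: 58.7
```

Call:
jog_arm([
  [0, 0, -0.25],
  [0, 0, -0.25],
  [0, 0, -0.25],
  [0, 0, -0.15],
  [0, 0, -0.1],
], hand=[1, 1, 1, 1, 1], roll=[0, 0, 0, 0, 0])

```text
time: 23.2
tcp_pos: [452.1, -236.1, 94.9]
eef_rot: [180.0, -0.0, 8.6]
wrist_force: [0.1, -0.4, -7.4]
gripper_width: 0.203
finger_force: 58.7
```

```bash
cat > t.py <<'E'
from w import *
s=monitor.read_state();print(s["tcp_pos"].round(1),s["eef_rot"].round(1),s["moment"].round(2))
x,y,z=s["tcp_pos"]
im,d=snapshot("side");c=cam("side");X=cloud(c,d);h=cv2.cvtColor(im,cv2.COLOR_RGB2HSV)
z0=z-59.5+16
m=(abs(X[...,0]-x)<115)&(abs(X[...,1]-y)<115)&(abs(X[...,2]-z0)<9)&(d>0)&(h[...,2]>120)
P=X[m];A=np.c_[P[:,:2]-[x,y],np.ones(len(P))]
for _ in range(4):
    co=np.linalg.lstsq(A,P[:,2],rcond=None)[0];k=abs(P[:,2]-A@co)<2.5;P,A=P[k],A[k]
rc=cv2.minAreaRect(P[:,:2].astype(np.float32))
print("tray",len(P),"slopes deg",np.degrees(co[:2]).round(2),"top z",co[2].round(1),[np.round(q,1) for q in rc])
save(f"side_{s['time']:.2f}",im)
E
python3 t.py
```

```text
[ 452.1 -236.1   94.9] [180.   -0.    8.6] [-0.    0.01  0.01]
tray 4986 slopes deg [-0.03  0.02] top z 50.8 [array([ 452.1, -235.7]), array([171.5, 172.5]), np.float64(8.5)]
```

Grasp is firm, the tray is level and its underside is 59.8 mm below the TCP. Rising, then moving across gently.

Call:
jog_arm([
  [0, 0, -0.2],
  [0, 0, -0.3],
  [0, 0, -0.4],
  [0, 0, -0.4],
  [0, 0, -0.4],
], hand=[1, 1, 1, 1, 1], roll=[0, 0, 0, 0, 0])

```text
time: 23.75
tcp_pos: [452.1, -236.1, 129.4]
eef_rot: [180.0, -0.0, 8.7]
wrist_force: [0.0, 0.5, -8.3]
gripper_width: 0.204
finger_force: 58.9
```

Call:
jog_arm([
  [0, 0, -0.4],
  [0, 0, -0.4],
  [0, 0, -0.4],
  [0, 0, -0.4],
  [0, 0, -0.4],
], hand=[1, 1, 1, 1, 1], roll=[0, 0, 0, 0, 0])

```text
time: 24.25
tcp_pos: [451.9, -236.0, 169.2]
eef_rot: [180.0, 0.0, 8.7]
wrist_force: [-0.5, -0.5, -7.4]
gripper_width: 0.201
finger_force: 58.9
```

Call:
jog_arm([
  [0, 0, -0.3],
  [0, 0, -0.2],
  [0, 0, -0.15],
  [0, 0, -0.1],
  [0, 0, 0],
], hand=[1, 1, 1, 1, 1], roll=[0, 0, 0, 0, 0])

```text
time: 24.75
tcp_pos: [452.0, -236.1, 183.6]
eef_rot: [180.0, -0.0, 8.7]
wrist_force: [1.2, 0.1, -7.7]
gripper_width: 0.201
finger_force: 58.9
```

Call:
jog_arm([
  [0.028, -0.15, 0],
  [0.057, -0.3, 0],
  [0.085, -0.45, 0],
  [0.113, -0.6, 0],
  [0.123, -0.65, 0],
], hand=[1, 1, 1, 1, 1], roll=[0, 0, 0, 0, 0])

```text
time: 25.25
tcp_pos: [453.5, -190.8, 183.5]
eef_rot: [-180.0, 0.0, 8.7]
wrist_force: [0.4, -0.2, -7.4]
gripper_width: 0.205
finger_force: 58.9
```

Call:
jog_arm([
  [0.123, -0.65, 0],
  [0.123, -0.65, 0],
  [0.123, -0.65, 0],
  [0.123, -0.65, 0],
  [0.123, -0.65, 0],
], hand=[1, 1, 1, 1, 1], roll=[0, 0, 0, 0, 0])

```text
time: 25.75
tcp_pos: [455.9, -125.0, 183.6]
eef_rot: [180.0, -0.0, 8.7]
wrist_force: [0.3, -0.3, -7.7]
gripper_width: 0.199
finger_force: 58.9
```

Call:
jog_arm([
  [0.123, -0.65, 0],
  [0.123, -0.65, 0],
  [0.123, -0.65, 0],
  [0.123, -0.65, 0],
  [0.123, -0.65, 0],
], hand=[1, 1, 1, 1, 1], roll=[0, 0, 0, 0, 0])

```text
time: 26.25
tcp_pos: [458.3, -59.0, 183.6]
eef_rot: [180.0, -0.0, 8.7]
wrist_force: [0.4, -0.2, -8.6]
gripper_width: 0.207
finger_force: 58.9
```

Call:
jog_arm([
  [0.123, -0.65, 0],
  [0.123, -0.65, 0],
  [0.123, -0.65, 0],
  [0.123, -0.65, 0],
  [0.123, -0.65, 0],
], hand=[1, 1, 1, 1, 1], roll=[0, 0, 0, 0, 0])

```text
time: 26.75
tcp_pos: [460.6, 7.1, 183.5]
eef_rot: [180.0, -0.0, 8.7]
wrist_force: [0.6, -0.4, -7.8]
gripper_width: 0.205
finger_force: 58.9
```

```bash
python3 - <<'E'
from h import *
print(monitor.read_state()["q"].round(1))
im,d=np.load("side.npz")["im"],np.load("side.npz")["d"];c=cam("side");X=cloud(c,d)
h=cv2.cvtColor(im,cv2.COLOR_RGB2HSV);print(h[184,160])
g=(h[...,0]>60)&(h[...,0]<95)&(h[...,1]>80)
g[:140]=0;g[210:]=0;g[:,:140]=0;g[:,225:]=0
P=onplane(c,np.argwhere(g)[:,::-1],24)  # top-face outline via ray cast
P2=X[g&(X[...,2]>20)&(X[...,2]<29)]
print(len(P2),cv2.minAreaRect(P2[:,:2].astype(np.float32)), np.median(P2[:,2]))
E
```

```text
[ 19.   12.1 -28.5 117.7   7.3  51.8 -94.8]
[ 68  80 157]
49 ((441.9808654785156, 203.83763122558594), (54.63475036621094, 109.10001373291016), 71.9126205444336) 23.213828373350452
```

Call:
jog_arm([
  [0.123, -0.65, 0],
  [0.123, -0.65, 0],
  [0.123, -0.65, 0],
  [0.123, -0.65, 0],
  [0.123, -0.65, 0],
], hand=[1, 1, 1, 1, 1], roll=[0, 0, 0, 0, 0])

```text
time: 27.25
tcp_pos: [462.9, 73.2, 183.5]
eef_rot: [180.0, -0.0, 8.6]
wrist_force: [0.6, 0.2, -7.3]
gripper_width: 0.206
finger_force: 58.9
```

Call:
jog_arm([
  [0.123, -0.65, 0],
  [0.123, -0.65, 0],
  [0.123, -0.65, 0],
  [0.123, -0.65, 0],
  [0.123, -0.65, 0],
], hand=[1, 1, 1, 1, 1], roll=[0, 0, 0, 0, 0])

```text
time: 27.75
tcp_pos: [465.3, 139.2, 183.5]
eef_rot: [180.0, -0.0, 8.6]
wrist_force: [0.3, -0.7, -8.3]
gripper_width: 0.205
finger_force: 58.9
```

Call:
jog_arm([
  [0.123, -0.65, 0],
  [0.123, -0.65, 0],
  [0.123, -0.65, 0],
  [0.123, -0.65, 0],
  [0.123, -0.65, 0],
], hand=[1, 1, 1, 1, 1], roll=[0, 0, 0, 0, 0])

```text
time: 28.25
tcp_pos: [467.8, 205.4, 183.5]
eef_rot: [180.0, -0.0, 8.6]
wrist_force: [0.6, 0.0, -8.2]
gripper_width: 0.202
finger_force: 58.9
```

Call:
jog_arm([
  [0.12, -0.65, 0],
  [0.1, -0.55, 0],
  [0.08, -0.4, 0],
  [0.05, -0.25, 0],
  [0.03, -0.15, 0],
], hand=[1, 1, 1, 1, 1], roll=[0, 0, 0, 0, 0])

```text
time: 28.75
tcp_pos: [469.3, 245.4, 183.4]
eef_rot: [180.0, 0.0, 8.7]
wrist_force: [-0.1, 0.1, -8.5]
gripper_width: 0.203
finger_force: 58.9
```

```bash
python3 t.py; python3 - <<'E'
from h import *
im,d=np.load("side.npz")["im"],np.load("side.npz")["d"];c=cam("side");X=cloud(c,d)
h=cv2.cvtColor(im,cv2.COLOR_RGB2HSV)
g=(h[...,0]>55)&(h[...,0]<100)&(h[...,1]>35)&(X[...,2]>19)&(X[...,2]<29)
g[:140]=0;g[210:]=0;g[:,:140]=0;g[:,225:]=0
P=X[g];print(len(P),cv2.minAreaRect(P[:,:2].astype(np.float32)))
print(monitor.read_state()["joint_vel"].round(1))
E
ls pics
```

```text
[469.3 245.4 183.4] [180.    0.    8.7] [-0.01  0.08 -0.05]
tray 1295 slopes deg [-0.03  0.19] top z 139.5 [array([468.3, 246.3]), array([171.9, 177.1]), np.float64(8.1)]
1174 ((470.40032958984375, 243.7757568359375), (151.21237182617188, 145.44410705566406), 70.97724151611328)
[ 0.6 -0.4  0.1  0.5 -0.1 -0.1  0.9]
s2.png
side.png
side_23.20.png
side_28.75.png
top.png
w1.png
w2.png
w3.png
```

Call:
jog_arm([
  [0, 0, -0.02],
  [0, 0, 0],
  [0, 0, 0],
  [0, 0, 0],
  [0, 0, 0],
], hand=[1, 1, 1, 1, 1], roll=[0, 0, 0, 0, 0])

```text
time: 29.3
tcp_pos: [469.3, 244.8, 183.9]
eef_rot: [180.0, -0.0, 8.6]
wrist_force: [-1.2, -0.5, -8.3]
gripper_width: 0.204
finger_force: 58.9
```

Call:
jog_arm([
  [0, 0, 0],
  [0, 0, 0],
  [0, 0, 0],
  [0, 0, 0],
  [0, 0, 0],
], hand=[1, 1, 1, 1, 1], roll=[0, 0, 0, 0, 0])

```text
time: 29.8
tcp_pos: [469.3, 245.0, 183.9]
eef_rot: [180.0, -0.0, 8.7]
wrist_force: [1.0, 1.0, -7.5]
gripper_width: 0.205
finger_force: 58.9
```

```bash
python3 - <<'E'
from h import *
im,_=snapshot("side");im2,_=snapshot("top");im3,_=snapshot("wrist")
a=np.hstack([cv2.resize(im[60:260,80:340],(400,308)),cv2.resize(im2[130:330,90:350],(400,308))]);save("end",np.vstack([a,cv2.resize(im3,(400,300))[:, :].repeat(1,0) if 0 else np.hstack([cv2.resize(im3,(400,292)),np.zeros((292,400,3),np.uint8)])]))
E
```

```text
(no output)
```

View pics/end.png

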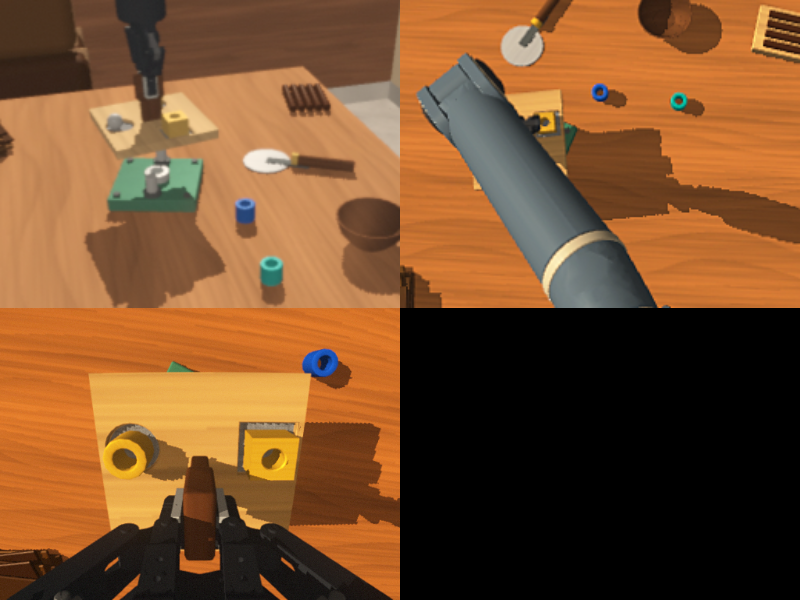

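Final view: the tray is held level over the bed in the side panel, with the ball at (118,122) in its pocket. In the wrist panel the bush (125,458) and nut (270,455) are in their wells, and the bystanders have not moved. Handing in.

```bash
python3 -c "
from bench import job
print(job.job_done())"
```

```text
the job is handed in; nothing more can be done
None
```

The bush and nut are in their wells and the ball is in its pocket; the tray is held still and level, centred about 100 mm above the green bed, and I handed the job in at about 30 s of the 72 s allowed.

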